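# Wedge the rocking tool chest

### The job

The low tool chest rocks because the foot under its brass-plated corner is too short. Keeping the wooden wedge flat on the table, push it thin end first under that foot until the chest no longer rocks, but do not jack the chest up out of level or shove it out of place, and do not disturb the three small pots or the tin. To prove it, press down on the brass corner plate with the fingertips and finish like that, still pressing on the corner.

Things in the scene. Friction and masses are not known exactly. Their poses are not given: they have to be found in the camera images.
- chest: low wooden tool chest, 190 x 190 mm, top 88 mm above the table, about 2.2 kg, loose; lid board overhangs 3 mm, flat underside 25 mm above the table. Origin: on the table under its centre; x, y along its sides, z up; drawer fronts look to its -x. It stands level on three domed rubber feet, 23 mm across, at (+70,+70), (+70,-70), (-70,+70) mm; the fourth, at (-70,-70), is short
- chest_corner (a point): centre of the brass corner plate (52 mm square) on the chest's top, right above the short foot, 89 mm above the table; axes as the chest. Full drawers hold the opposite corner down, so the chest stands level by itself, but tips about its diagonal when pressed here with more than about 4 N while the foot hangs free
- foot_spot (a point): point on the table plane under the middle of the short foot (chest frame -70,-70,0); axes as the chest. The foot is domed, 23 mm across, and has seized: its lowest point hangs 5 to 10 mm above the table (differs every time and is not shown)
- wedge: pale hardwood wedge, 110 mm long, 44 wide, 3 mm thick at the thin end rising evenly to 19 at the thick end, 0.15 kg, loose, flat on the table. Origin: middle of the thin end's lower edge; x axis points out of the thin end, z up. It starts off the chest's -y side, thin end roughly towards the short foot and 20 to 50 mm from the foot's middle. It is too gentle a slope to slip back
- wedge_thick_end (a point): middle of the upright end face (44 x 19 mm) at the wedge's thick end, 9.5 mm above the table; axes as the wedge
- green_pot: pot of green paint with a white cap, 35 mm across, 38 mm high, on the table; origin under its middle
- red_pot: pot of red paint with a white cap, 35 mm across, 38 mm high, on the table; origin under its middle
- wax_pot: pot of wax with a black cap, 35 mm across, 38 mm high, on the table; origin under its middle
- pin_tin: round blue-green tin, 54 mm across, 17 mm high, standing on the chest's top; origin under its middle
There are look-alikes about, which are no part of the job. Leave any blue or pink look-alike of the wedge alone.

How it is judged:
On the way:
1. the wedge's thin end has been pushed in under the short foot (distance between foot_spot and wedge below 0.08 m and x of foot_spot in the frame of wedge below -0.004 m and y of foot_spot in the frame of wedge between -0.022 and 0.022 m), for 0.1 s.
At the end, for the whole second after the job is handed in: The fingers press on the chest with over 3 N within 50 mm of the middle of the brass plate; under this push the chest is at rest and level (tilt under 0.010 rad, about 1 mm at the corner), the wedge lies under the short foot and carries over 1 N (contact force between the fingers and chest above 3 N and horizontal distance between the grasp point and chest_corner below 0.05 m and contact force between wedge and chest above 1 N and angle between chest's own z axis and vertical below 0.01 rad and x of foot_spot in the frame of wedge between -0.1 and -0.004 m and y of foot_spot in the frame of wedge between -0.022 and 0.022 m and angular speed of chest below 0.05 rad/s and linear speed of wedge below 0.01 m/s); the arm keeps its last pose, push and grip.
It fails at once if the wedge was lifted off the table (height (world z) of wedge above 0.012 m or height (world z) of wedge_thick_end above 0.024 m).
It fails at once if the chest was lifted (height (world z) of chest above 0.012 m).
It fails at once if the chest was shoved more than 20 mm (distance of chest from where it was at the start of the episode above 0.02 m).
It fails at once if a pot or the tin was moved more than 25 mm (distance of any of green_pot, red_pot, wax_pot, pin_tin from where it was at the start of the episode above 0.025 m).
It also fails if it takes over 51 s, if anything falls off the work surface, if the arm or the gripper's body presses on something with over 40 N, if the wrist force passes 120 N, or if a joint passes its speed limit or range.

### The arm

A 6-joint arm with a two-finger parallel gripper is mounted at the origin on a cart in front of the work surface, level with it; the furniture and walls round the work are solid. World frame = base frame: x ahead of the robot, y to its left, z up, the work surface at z = 0. Lengths are in m, angles in rad, forces in N, time in s.
With the tool pointing down it reaches from about 0.375 to 0.925 m from the base axis. Payload 5.7 kg.
Tool frame: the origin (TCP) lies at the very end of the fingers, on their centre line; the grasp point (between the pads) lies 19 mm behind it; z points along the fingers, y is the line along which they close (so a half turn about z gives the same grasp; the last joint's range is limited). The gripper opens to 88 mm and grips with 3 to 60 N. Pads are 20 mm wide; open, the fingers measure 115 mm over their backs; the gripper's body (75 mm by 178 mm) begins 61 mm behind the grasp point.
Start: joints at [1.156, 0.359, 1.51, -0, 1.272, -0.115], TCP at [0.177, 0.573, 0.223] pointing down, gripper open.
Joint ranges: [-2.97, 2.97], [-1.01, 2.36], [0.21, 2.38], [-0.96, 4.11], [0.2, 2.71], [-2.98, 2.98]. Speed limits (rad/s): [2.39, 2.39, 3.14, 3.14, 3.14, 3.14].

### API

Orientations are given as [roll, pitch, yaw] about the fixed x, y, z axes, in that order (R = Rz(yaw) Ry(pitch) Rx(roll)).
In Python, from bench import arm gives the robot as it stands. The module is installed in compiled form; this text tells all that it offers.
- The arm moves only by the tool step_arm, never from a script. Its argument "rows" is a list of rows, each a list of 2 entries, a list of its own where there are three numbers: the shift along the tool's x, y, z in cm, then the turn, a rotation vector about the tool's x, y, z in degrees. In form: [[[x, y, z], [wx, wy, wz]], ...]. A call has 1 to 5 rows; each row shifts and turns the commanded pose from where the row before left it, along the tool's axes as they then stand; what a row does not reach is not made up. A row lasts 1/10 s, in which the tool goes at most 50 mm and 8.59 degrees, less where a joint would pass 70% of its speed; a pose out of reach is approached as far as the arm can. A call is refused whole if a number of a shift passes 5 or a number of a turn 8.59, either way. A call with a gripper value outside its range is refused whole. "hand" is the closure in counts, from 0 (fully open) to 255 (shut), set as the call begins (left out, the last holds). The fingers move at their own pace and stop on an object; "grip_force" is the grip in N (left out, the last holds). Time passes only in rows, so rows that do not move let the fingers close. It gives the time, the measured TCP pose, the force, the opening and the grip force at its end, in the units of the state.
- arm.get_state(): the state, without advancing time (a new reading comes with each control period).
- arm.capture(name): name is "side" or "top" or "wrist"; returns a dict with "frame" (480x640x3 uint8, red, green, blue), "depth" (480x640 float32, m along the optical axis (not along the pixel's ray), 0 where there is no reading), "camera_matrix" (3x3 intrinsics, pixels), "R" (3x3) and "t" (3): a world point X has camera coordinates R X + t; the wrist camera has in their place "T_tool_cam" (4x4, takes a point from camera to tool coordinates, whose origin is the TCP and whose axes are the flange's). Camera axes: x right, y down, z forward; pixel columns grow to the right and rows downward; lengths in m; the calibration is good to about 2 mm. A picture is of the moment at which its call begins: read the wrist's pose just before it.
- arm.close_job(): hands the job in; it is judged then, once.
The state is a dict: "time": time; "q": joint angles; "joint_vel": joint speeds; "joint_efforts": joint torques, N m; "tool_pos": TCP position; "ee_rot": TCP orientation; "contact_force": force on the tool from outside, world axes, zero at the start; "torque": the same for the moment, N m; "finger_gap": finger opening in m; "grip_force": force on a finger pad.
Only numpy, scipy, OpenCV 4.12 (cv2) and the standard library are available. Lean on these libraries where they do the work, as an engineer would, in place of code of your own. Each camera call takes 0.05 s, during which the arm holds its last target. There are 200 camera calls.

## Working session

There is one attempt and no reset: what is moved stays moved. The work goes in short steps, Python scripts to look and compute and a tool call to move; the robot and the scene stay as the last step left them, time stands still between calls to the robot, and variables do not carry over. Pictures are saved under pics/ and viewed, at most 10 in all, crops included, and the job is handed in when it is done.

Besides the shell and the picture viewer there is one more tool, called after "Call:" as name([rows], argument=value, ...), one row to a line, values as JSON. step_arm: Moves the arm, as the interface text tells. Its arguments: {"type":"object","properties":{"rows":{"type":"array","items":{"type":"array"}},"hand":{"type":"number"},"grip_force":{"type":"number"}},"required":["rows"]}

```bash
mkdir -p pics; python3 - <<'E'
from bench import arm
import cv2,numpy as np,pickle
s=arm.get_state();print(s)
for n in("top","side"):
    c=arm.capture(n);pickle.dump(c,open(n+".pkl","wb"));cv2.imwrite(f"pics/{n}0.png",c["frame"][:,:,::-1])
    print(n,c["camera_matrix"].tolist(),(-c["R"].T@c["t"]).round(3))
E
```

```text
{'time': 0.0, 'q': array([ 1.15590798e+00,  3.59453226e-01,  1.51141419e+00, -1.21452064e-05,
        1.27251510e+00, -1.15073076e-01]), 'joint_vel': array([-0.00085073, -0.00043541,  0.00090164,  0.00044802, -0.00040864,
       -0.00092006]), 'joint_efforts': array([-8.59979009e-04, -5.15364826e+01, -2.70724529e+01,  6.70869718e-02,
        3.52732802e-02, -1.77621068e-04]), 'tool_pos': array([0.17692341, 0.57260246, 0.22184738]), 'ee_rot': array([-3.13981330e+00, -1.93984349e-04,  2.84178079e+00]), 'contact_force': array([-0.29218644,  0.16921804,  0.01267832]), 'torque': array([ 0.03114464,  0.00211804, -0.00265621]), 'grip_force': 0.0, 'finger_gap': 0.08762716106667584}
top [[492.88788157219153, 0.0, 319.60839343921805], [0.0, 492.88788157219153, 235.51361186735303], [0.0, 0.0, 1.0]] [0.373 0.008 1.043]
side [[619.9520199021827, 0.0, 319.63308068947913], [0.0, 619.9520199021827, 233.16438254420515], [0.0, 0.0, 1.0]] [ 0.48  -0.935  0.481]
```

View pics/top0.png

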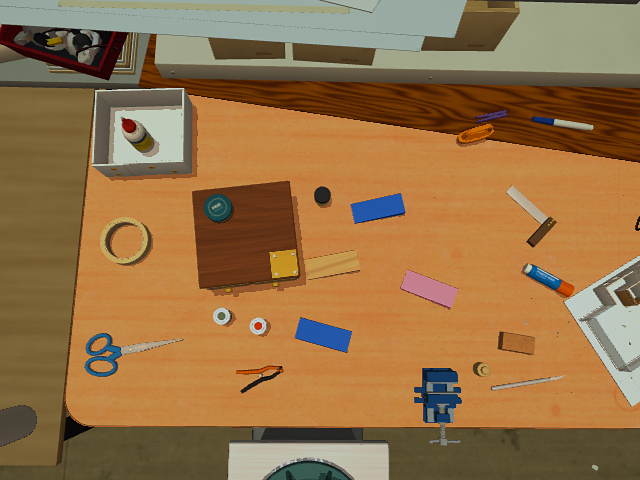

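View pics/side0.png

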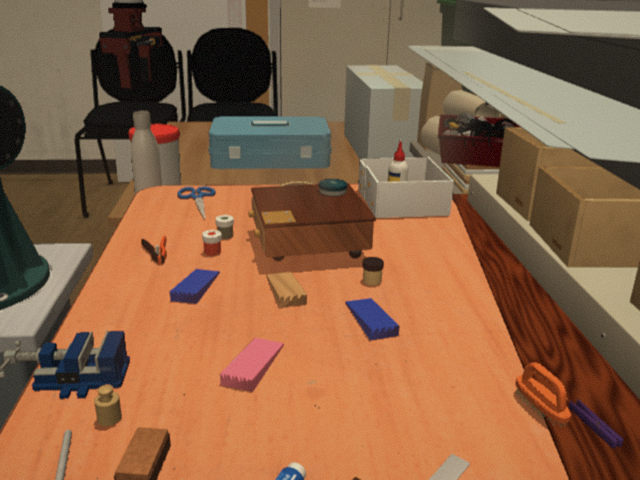

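Top view: the candidates for the wedge are the pale one (332,264), blue (378,208), blue (323,334), pink (429,289) and a brown block (516,342). By the description it is the pale one, beside the brass plate (284,264). Wax pot is at (322,195), green at (222,316), red at (258,326) and the tin at (218,208). The side view agrees (pale wedge at 286,288).

```bash
cat > h.py <<'E'
import cv2,numpy as np,pickle
def ray(c,uv,z):
    d=np.linalg.inv(c["camera_matrix"])@np.array([uv[0],uv[1],1.]); o=-c["R"].T@c["t"]; d=c["R"].T@d
    return o+d*(z-o[2])/d[2]
def box(c,mask,near):
    cs,_=cv2.findContours(mask.astype(np.uint8),cv2.RETR_EXTERNAL,cv2.CHAIN_APPROX_NONE)
    cs=[k for k in cs if cv2.contourArea(k)>60]
    return min(cs,key=lambda k:np.hypot(*(k[:,0].mean(0)-near)))
E
python3 - <<'E'
from h import *
c=pickle.load(open("top.pkl","rb"));f=c["frame"];hsv=cv2.cvtColor(f,cv2.COLOR_RGB2HSV)
for p in [(332,264),(345,258),(284,264),(250,240),(380,260),(330,285)]:print(p,hsv[p[1],p[0]],c["depth"][p[1],p[0]])
print(c["R"].round(3).tolist())
for n,p,z in [("wax",(322,195),.038),("green",(222,316),.038),("red",(258,326),.038),("tin",(218,208),.105),("plate",(284,264),.089),("wthin",(306,266),.003),("wthick",(359,262),.019),
 ("c1",(193,191),.088),("c2",(291,181),.088),("c3",(298,276),.088),("c4",(201,288),.088)]:print(n,ray(c,p,z).round(3))
cv2.imwrite("pics/crop1.png",cv2.resize(f[170:350,190:430,::-1],None,fx=3.2,fy=3.2,interpolation=cv2.INTER_CUBIC))
E
```

```text
(332, 264) [ 17 161 181] 1.0364556
(345, 258) [ 19 151 196] 1.0370647
(284, 264) [ 21 215 196] 0.9581752
(250, 240) [ 11 194 101] 0.96515286
(380, 260) [ 14 173 197] 1.0576371
(330, 285) [ 15 168 197] 1.0442078
[[0.01, -1.0, 0.024], [-0.982, -0.014, -0.187], [0.187, -0.021, -0.982]]
wax [ 0.651 -0.018  0.038]
green [0.397 0.18  0.038]
red [0.378 0.107 0.038]
tin [0.603 0.186 0.105]
plate [0.497 0.056 0.089]
wthin [0.505 0.013 0.003]
wthick [ 0.512 -0.098  0.019]
c1 [0.641 0.24  0.088]
c2 [0.665 0.045 0.088]
c3 [0.474 0.028 0.088]
c4 [0.449 0.214 0.088]
```

View pics/crop1.png

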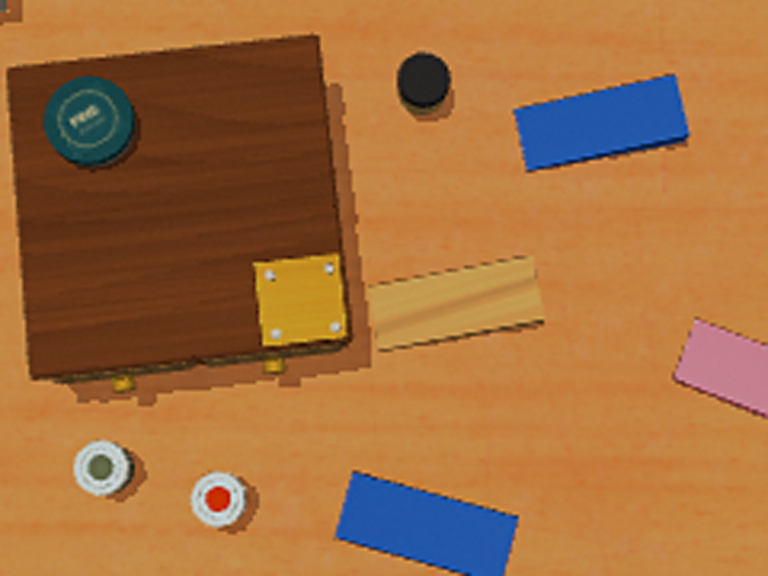

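The crop shows the pale wedge clear of the chest, with its thin end at crop (368–380, 286–350) and thick end at (533–544, 257–322). The plate and four lid corners are clear too.

```bash
python3 - <<'E'
from h import *
c=pickle.load(open("top.pkl","rb"))
g=lambda p,z:ray(c,(190+(p[0]+.5)/3.2-.5,170+(p[1]+.5)/3.2-.5),z)[:2]
L=[g(p,.088) for p in[(7,68),(318,36),(349,340),(32,380)]] # +x+y,+x-y,-x-y,-x+y
ctr=np.mean(L,0);X=(L[0]+L[1]-L[2]-L[3]);X/=np.linalg.norm(X);Y=np.array([-X[1],X[0]])
foot=ctr-.07*X-.07*Y
t=[g((368,286),.003),g((380,350),.003)];k=[g((533,257),.019),g((544,322),.019)]
a=np.mean(t,0);b=np.mean(k,0);d=(a-b);print("len",np.linalg.norm(d),np.linalg.norm(t[0]-t[1]),np.linalg.norm(k[0]-k[1]),np.linalg.norm(L[0]-L[1]),np.linalg.norm(L[1]-L[2]));d/=np.linalg.norm(d)
n=np.array([-d[1],d[0]])
print("chest",ctr,np.degrees(np.arctan2(X[1],X[0])),"foot",foot,"thin",a,"thick",b,"dir deg",np.degrees(np.arctan2(d[1],d[0])),d)
print("foot in wedge",(foot-a)@d,(foot-a)@n)
print(g((303,299),.089))
E
```

```text
len 0.10920361043246232 0.04335641959204533 0.043485782954968674 0.19465997124202608 0.1927140073185915
chest [0.55734225 0.13378199] 7.25507966522139 foot [0.49674277 0.05550235] thin [0.49821114 0.01200979] thick [ 0.51642719 -0.09566381] dir deg 99.6022898565941 [-0.16680815  0.98598937]
foot in wedge 0.04312813324795208 -0.00580711290203886
[0.49882392 0.05497768]
```

Call:
step_arm([
  [[-3.2,-3.5,0],[0,0,0]],
  [[-3.2,-3.5,0],[0,0,0]],
  [[-3.2,-3.5,0],[0,0,0]],
  [[-3.2,-3.5,0],[0,0,0]],
  [[-3.2,-3.5,0],[0,0,0]],
], hand=255, grip_force=20)

```text
time: 0.6
tool_pos: [0.2785, 0.3569, 0.2224]
ee_rot: [-3.141, -0.0, 2.842]
contact_force: [1.6, -0.1, -0.7]
finger_gap: 0.0508
grip_force: 0.0
```

Call:
step_arm([
  [[-3.2,-3.5,0],[0,0,0]],
  [[-3.2,-3.5,0],[0,0,0]],
  [[-3.2,-3.5,0],[0,0,0]],
  [[-3.2,-3.5,0],[0,0,0]],
  [[-3.2,-3.5,0],[0,0,0]],
])

```text
time: 1.1
tool_pos: [0.3798, 0.1425, 0.2226]
ee_rot: [3.142, 0.0, 2.842]
contact_force: [0.7, -0.1, -0.6]
finger_gap: 0.0117
grip_force: 0.0
```

Call:
step_arm([
  [[-3.2,-3.5,0],[0,0,0]],
  [[-3.2,-3.5,0],[0,0,0]],
  [[-3.2,-3.5,0],[0,0,0]],
  [[-3.2,-3.5,0],[0,0,0]],
  [[-3.2,-3.5,0],[0,0,0]],
])

```text
time: 1.6
tool_pos: [0.4809, -0.0721, 0.2225]
ee_rot: [3.142, -0.0, 2.841]
contact_force: [0.2, 0.2, 0.8]
finger_gap: 0.0005
grip_force: 0.0
```

Call:
step_arm([
  [[0,0,0],[0,0,7.9]],
  [[0,0,0],[0,0,7.9]],
  [[0,0,0],[0,0,7.9]],
  [[0,0,0],[0,0,7.9]],
  [[0,0,0],[0,0,7.9]],
])

```text
time: 2.1
tool_pos: [0.4803, -0.0701, 0.2223]
ee_rot: [-3.141, -0.001, 2.146]
contact_force: [-0.1, 0.8, 0.1]
finger_gap: 0.0003
grip_force: 0.0
```

Call:
step_arm([
  [[0,0,0],[0,0,7.9]],
  [[0,0,0],[0,0,7.9]],
  [[0,0,0],[0,0,7.9]],
  [[0,0,0],[0,0,0]],
])

```text
time: 2.5
tool_pos: [0.4804, -0.07, 0.2224]
ee_rot: [-3.141, -0.0, 1.738]
contact_force: [-0.5, 0.2, -0.2]
finger_gap: 0.0006
grip_force: 0.0
```

Call:
step_arm([
  [[-4.6,1.5,0],[0,0,0]],
  [[-4.6,1.5,0],[0,0,0]],
  [[0,0,4.5],[0,0,0]],
  [[0,0,4.5],[0,0,0]],
  [[0,0,4.5],[0,0,0]],
])

```text
time: 3.0
tool_pos: [0.5259, -0.1564, 0.0864]
ee_rot: [3.141, 0.001, 1.742]
contact_force: [-0.3, -0.3, -0.0]
finger_gap: 0.0002
grip_force: 0.0
```

Call:
step_arm([
  [[0,0,4.5],[0,0,0]],
  [[0,0,0],[0,8,0]],
  [[0,0,0],[0,8,0]],
  [[0,0,0],[0,8,0]],
  [[0,0,0],[0,0,0]],
])

```text
time: 3.5
tool_pos: [0.5265, -0.1595, 0.0408]
ee_rot: [3.14, -0.421, 1.738]
contact_force: [-0.4, -1.1, -0.7]
finger_gap: 0.0005
grip_force: 0.0
```

```bash
cat >> h.py <<'E'
def look(n):
    from bench import arm
    c=arm.capture("top");pickle.dump(c,open(n+".pkl","wb"));cv2.imwrite(f"pics/{n}.png",cv2.resize(c["frame"][170:350,190:430,::-1],None,fx=3.2,fy=3.2,interpolation=cv2.INTER_CUBIC))
E
python3 - <<'E'
from h import *
from bench import arm
from scipy.spatial.transform import Rotation as Ro
s=arm.get_state();print(s["tool_pos"],s["contact_force"]);R=Ro.from_euler("xyz",s["ee_rot"]).as_matrix();print(R.round(3))
look("pre")
t=np.array([.5165,-.0957,.006])-.030*np.array([-.167,.986,0]);print("to standoff, tool cm",100*R.T@(t-s["tool_pos"]))
E
```

```text
[ 0.52645692 -0.15945283  0.04083532] [-0.35487347 -1.09071712 -0.67969052]
[[-0.152  0.986 -0.067]
 [ 0.9    0.166  0.403]
 [ 0.408  0.001 -0.913]]
to standoff, tool cm [1.72816291 0.07542326 4.58969525]
```

View pics/pre.png

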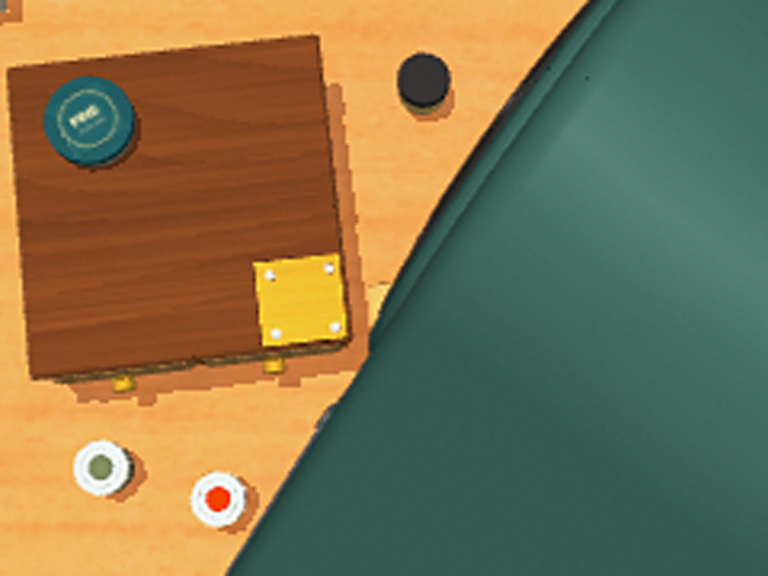

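The arm hides the wedge in this view; the chest and pots are unchanged. I'll descend to the standoff.

Call:
step_arm([
  [[-0.5,0.1,1.5],[0,0,0]],
  [[0.8,0,1.5],[0,0,0]],
  [[1.4,0,1.6],[0,0,0]],
  [[0,0,0],[0,0,0]],
  [[0,0,0],[0,0,0]],
])

```text
time: 4.05
tool_pos: [0.5205, -0.1206, 0.0076]
ee_rot: [-3.141, -0.418, 1.742]
contact_force: [-0.6, 0.2, -0.2]
finger_gap: 0.0005
grip_force: 0.0
```

```bash
python3 - <<'E'
from h import *
from bench import arm
s=arm.get_state();print(s["tool_pos"],s["contact_force"])
c=arm.capture("side");cv2.imwrite("pics/s1.png",cv2.resize(c["frame"][170:330,180:420,::-1],None,fx=3.2,fy=3.2,interpolation=cv2.INTER_CUBIC))
E
```

```text
[ 0.52045701 -0.12057153  0.00762597] [-0.58777116  0.21776795 -0.16433673]
```

View pics/s1.png

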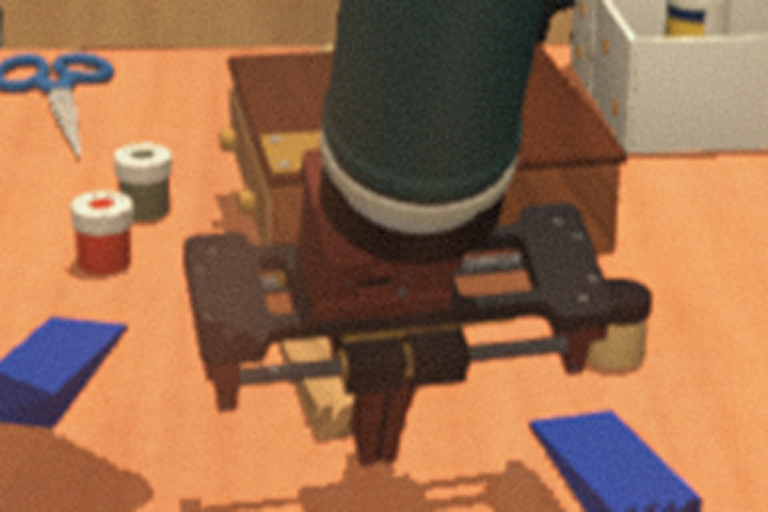

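The fingertips at crop (375,460) sit behind the wedge's thick end (visible left part at 315–353, ~430). I'll check the lateral alignment from the side view.

```bash
python3 - <<'E'
from h import *
c=pickle.load(open("side.pkl","rb"))
P=c["camera_matrix"]
def proj(X):
    q=P@(c["R"]@np.array(X)+c["t"]);return (q[:2]/q[2]).round(1)
print("tip",proj([.5205,-.1206,.0076-.004]))
b=np.array([.5164,-.0957]);n=np.array([.986,.167])
for z in(0,.019):print(z,proj([*(b-.022*n),z]),proj([*(b+.022*n),z]))
cv2.imwrite("pics/s0.png",cv2.resize(c["frame"][260:315,255:320,::-1],None,fx=8,fy=8,interpolation=cv2.INTER_NEAREST))
E
```

```text
tip [295.6 311.3]
0 [278.2 306.8] [306.  303.7]
0.019 [278.1 295.9] [306.2 293. ]
```

View pics/s0.png

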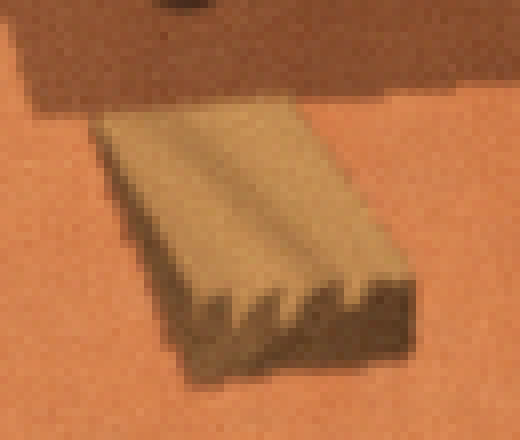

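The side face matches my estimate (centre pixel ~292.5), so the tip is aligned. I'll push level.

Call:
step_arm([
  [[0.73,0,0.45],[0,0,0]],
  [[0.75,0,0.33],[0,0,0]],
  [[0.55,0,0.245],[0,0,0]],
  [[0.55,0,0.245],[0,0,0]],
  [[0.55,0,0.245],[0,0,0]],
])

```text
time: 4.6
tool_pos: [0.5153, -0.0875, 0.0066]
ee_rot: [3.141, -0.418, 1.739]
contact_force: [0.1, -1.7, 0.4]
finger_gap: 0.0003
grip_force: 0.7
```

Call:
step_arm([
  [[0.46,0,0.205],[0,0,0]],
  [[0.46,0,0.205],[0,0,0]],
  [[0.46,0,0.205],[0,0,0]],
  [[0.46,0,0.205],[0,0,0]],
  [[0,0,0],[0,0,0]],
])

```text
time: 5.1
tool_pos: [0.5113, -0.0669, 0.0065]
ee_rot: [-3.141, -0.42, 1.739]
contact_force: [-0.3, 0.2, 0.5]
finger_gap: 0.0006
grip_force: 0.0
```

```bash
python3 - <<'E'
from h import *
from bench import arm
s=arm.get_state();print(s["tool_pos"],s["contact_force"],s["ee_rot"])
c=arm.capture("side");cv2.imwrite("pics/s2.png",cv2.resize(c["frame"][170:330,180:420,::-1],None,fx=3.2,fy=3.2,interpolation=cv2.INTER_CUBIC))
E
```

```text
[ 0.51130881 -0.06687023  0.00645386] [-0.28191686  0.23270883  0.48637708] [-3.14092243 -0.41962324  1.73891353]
```

View pics/s2.png

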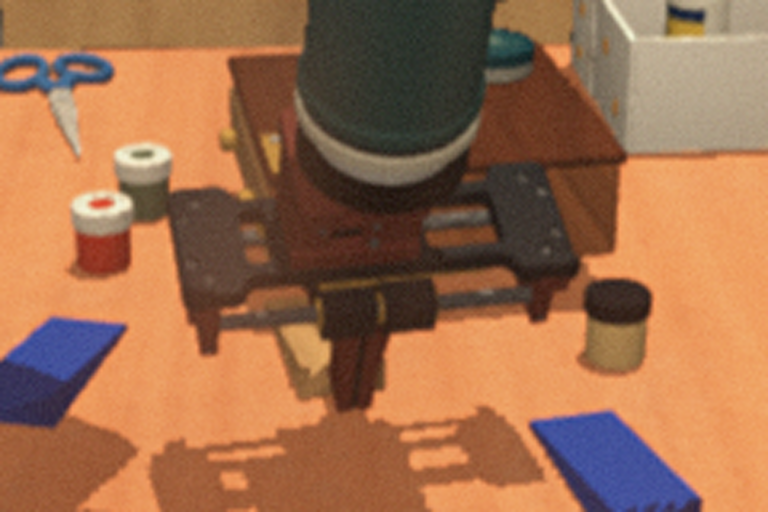

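The fingers are centred on the thick end and the wedge has moved straight by ~38 mm. Now I'll push on while watching the force.

Call:
step_arm([
  [[0.37,0,0.163],[0,0,0]],
  [[0.37,0,0.163],[0,0,0]],
  [[0.27,0,0.122],[0,0,0]],
  [[0.27,0,0.122],[0,0,0]],
  [[0,0,0],[0,0,0]],
])

```text
time: 5.65
tool_pos: [0.5091, -0.0534, 0.0064]
ee_rot: [-3.141, -0.419, 1.739]
contact_force: [-1.3, 0.7, 0.5]
finger_gap: 0.0004
grip_force: 0.0
```

Call:
step_arm([
  [[0.18,0,0.081],[0,0,0]],
  [[0.18,0,0.081],[0,0,0]],
])

```text
time: 5.85
tool_pos: [0.5089, -0.0501, 0.0064]
ee_rot: [3.141, -0.418, 1.739]
contact_force: [0.8, -1.0, 0.7]
finger_gap: 0.0003
grip_force: 0.5
```

Call:
step_arm([
  [[0.18,0,0.081],[0,0,0]],
  [[0.18,0,0.081],[0,0,0]],
])

```text
time: 6.05
tool_pos: [0.5083, -0.0463, 0.0064]
ee_rot: [3.141, -0.418, 1.739]
contact_force: [0.7, -2.8, 0.7]
finger_gap: 0.0007
grip_force: 1.3
```

Call:
step_arm([
  [[0.18,0,0.081],[0,0,0]],
  [[0.18,0,0.081],[0,0,0]],
])

```text
time: 6.25
tool_pos: [0.5085, -0.0436, 0.0064]
ee_rot: [3.14, -0.416, 1.739]
contact_force: [0.3, -6.0, 0.8]
finger_gap: 0.0005
grip_force: 3.7
```

Call:
step_arm([
  [[0,0,0],[0,0,0]],
  [[0,0,0],[0,0,0]],
])

```text
time: 6.45
tool_pos: [0.5084, -0.0433, 0.0064]
ee_rot: [3.14, -0.417, 1.739]
contact_force: [1.4, -5.6, 0.4]
finger_gap: 0.0007
grip_force: 2.6
```

Call:
step_arm([
  [[0.09,0,0.04],[0,0,0]],
  [[0.09,0,0.04],[0,0,0]],
  [[0,0,0],[0,0,0]],
])

```text
time: 6.75
tool_pos: [0.5086, -0.0422, 0.0064]
ee_rot: [3.139, -0.415, 1.74]
contact_force: [0.8, -7.3, 1.5]
finger_gap: 0.0003
grip_force: 3.8
```

Force rose steadily as the wedge slid under the foot (about 18 mm past the thin end, ~5.6 mm thick there), so it is snug. I'll back off and go over the plate.

Call:
step_arm([
  [[-0.5,0,-0.22],[0,0,0]],
  [[-1.4,0,-0.6],[0,0,0]],
  [[0,0,-4],[0,0,0]],
  [[0,0,-5],[0,0,0]],
  [[0,0,-5],[0,0,0]],
])

```text
time: 7.25
tool_pos: [0.5192, -0.1176, 0.1351]
ee_rot: [-3.139, -0.421, 1.737]
contact_force: [0.9, -0.2, -0.9]
finger_gap: 0.0005
grip_force: 0.0
```

Call:
step_arm([
  [[0,0,-2],[0,0,0]],
  [[0,0,0],[0,-8,0]],
  [[0,0,0],[0,-8,0]],
  [[0,0,0],[0,-8,0]],
  [[0,0,0],[0,0,0]],
])

```text
time: 7.75
tool_pos: [0.52, -0.1221, 0.1528]
ee_rot: [-3.14, 0.001, 1.743]
contact_force: [0.9, 0.5, -1.2]
finger_gap: 0.0001
grip_force: 0.0
```

```bash
python3 - <<'E'
from h import *
from bench import arm
from scipy.spatial.transform import Rotation as Ro
s=arm.get_state();print(s["tool_pos"],s["contact_force"],s["ee_rot"]);R=Ro.from_euler("xyz",s["ee_rot"]).as_matrix()
look("post")
print("to plate+20mm, tool cm",100*R.T@(np.array([.4975,.055,.109])-s["tool_pos"]))
c=arm.capture("side");a=cv2.resize(c["frame"][200:330,220:420,::-1],None,fx=3.8,fy=3.8,interpolation=cv2.INTER_CUBIC);cv2.imwrite("pics/s3.png",a)
E
```

```text
[ 0.51996062 -0.12210329  0.15284706] [ 0.88422543  0.51480903 -1.2045343 ] [-3.14047948e+00  1.20671538e-03  1.74288548e+00]
to plate+20mm, tool cm [17.83862904  0.82470551  4.36226781]
```

View pics/s3.png

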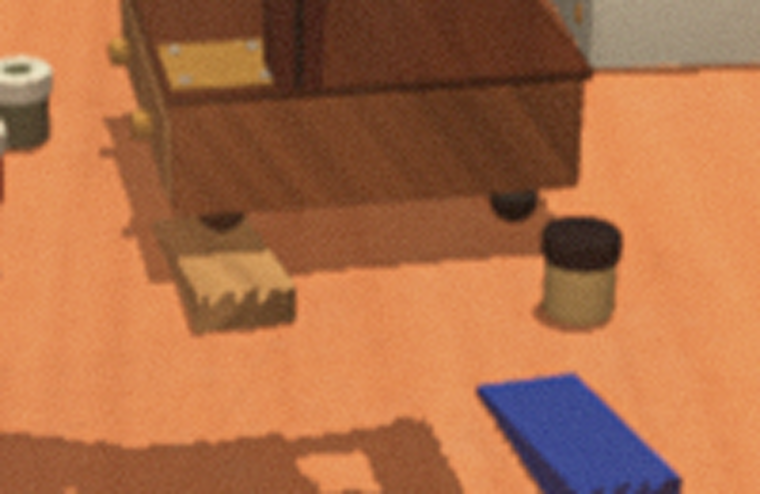

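The wedge lies straight, with the foot (222,215) on it and the chest in place. Now over the plate and down, slowly.

Call:
step_arm([
  [[4.4,0.2,0],[0,0,0]],
  [[4.4,0.2,0],[0,0,0]],
  [[4.5,0.2,0],[0,0,0]],
  [[4.5,0.2,0],[0,0,0]],
  [[0,0,2.5],[0,0,0]],
])

```text
time: 8.35
tool_pos: [0.5016, 0.0551, 0.1289]
ee_rot: [3.138, -0.003, 1.74]
contact_force: [0.6, -0.9, -0.5]
finger_gap: 0.0005
grip_force: 0.0
```

Call:
step_arm([
  [[0,0,1.5],[0,0,0]],
  [[0,0,1],[0,0,0]],
  [[0,0,0.4],[0,0,0]],
  [[0,0,0],[0,0,0]],
])

```text
time: 8.75
tool_pos: [0.4997, 0.051, 0.0977]
ee_rot: [-3.14, -0.001, 1.737]
contact_force: [-0.0, 0.7, -0.7]
finger_gap: 0.0003
grip_force: 0.0
```

Call:
step_arm([
  [[0,0,0.2],[0,0,0]],
  [[0,0,0.2],[0,0,0]],
  [[0,0,0],[0,0,0]],
])

```text
time: 9.05
tool_pos: [0.4998, 0.0518, 0.0945]
ee_rot: [3.141, 0.0, 1.739]
contact_force: [0.2, 0.1, 0.1]
finger_gap: 0.0004
grip_force: 0.0
```

Call:
step_arm([
  [[0,0,0.2],[0,0,0]],
  [[0,0,0.2],[0,0,0]],
  [[0,0,0],[0,0,0]],
])

```text
time: 9.35
tool_pos: [0.4994, 0.052, 0.0902]
ee_rot: [-3.141, 0.0, 1.739]
contact_force: [-0.9, -0.7, 0.1]
finger_gap: 0.0003
grip_force: 0.0
```

Call:
step_arm([
  [[0,0,0.1],[0,0,0]],
  [[0,0,0.1],[0,0,0]],
  [[0,0,0],[0,0,0]],
])

```text
time: 9.65
tool_pos: [0.4996, 0.0519, 0.0882]
ee_rot: [-3.141, 0.0, 1.739]
contact_force: [0.5, -0.7, 0.5]
finger_gap: 0.0007
grip_force: 0.0
```

Call:
step_arm([
  [[0,0,0.1],[0,0,0]],
  [[0,0,0],[0,0,0]],
])

```text
time: 9.85
tool_pos: [0.4997, 0.0519, 0.088]
ee_rot: [3.141, 0.0, 1.739]
contact_force: [-1.9, -0.3, 7.9]
finger_gap: 0.0006
grip_force: 4.0
```

Call:
step_arm([
  [[0,0,0.05],[0,0,0]],
  [[0,0,0],[0,0,0]],
  [[0,0,0],[0,0,0]],
  [[0,0,0],[0,0,0]],
  [[0,0,0],[0,0,0]],
])

```text
time: 10.35
tool_pos: [0.4996, 0.0518, 0.0879]
ee_rot: [3.141, 0.0, 1.739]
contact_force: [-2.7, -1.5, 12.4]
finger_gap: 0.0004
grip_force: 6.1
```

Call:
step_arm([
  [[0,0,0],[0,0,0]],
  [[0,0,0],[0,0,0]],
  [[0,0,0],[0,0,0]],
  [[0,0,0],[0,0,0]],
  [[0,0,0],[0,0,0]],
])

```text
time: 10.85
tool_pos: [0.4996, 0.0519, 0.0879]
ee_rot: [3.141, 0.0, 1.739]
contact_force: [-4.0, -0.0, 13.1]
finger_gap: 0.0001
grip_force: 6.1
```

```bash
python3 - <<'E'
from h import *
from bench import arm
def fit(c):
    d=c["depth"];v,u=np.mgrid[:480,:640];m=(d>0)&(u>195)&(u<300)&(v>180)&(v<290)
    p=np.stack([u[m],v[m],np.ones(m.sum())])*d[m];p=np.linalg.inv(c["camera_matrix"])@p
    X=(c["R"].T@(p-c["t"][:,None])).T;X=X[(abs(X[:,2]-.088)<.006)&(np.hypot(X[:,0]-.4975,X[:,1]-.055)>.045)]
    return np.linalg.lstsq(np.c_[X[:,:2]-[.557,.134],np.ones(len(X))],X[:,2],rcond=None)[0],len(X)
print(fit(pickle.load(open("top.pkl","rb"))),fit(pickle.load(open("post.pkl","rb"))),fit(arm.capture("top")))
E
```

```text
(array([0.0018616 , 0.00319879, 0.08894343]), 7733) (array([0.00070512, 0.0011997 , 0.08910195]), 7718) (array([-0.00051143,  0.00315447,  0.08894046]), 1450)
```

The lid tilt changed by only about 0.002 rad, so the chest is level and firm under a 13 N press.

```bash
python3 -c "
from bench import arm
print(arm.close_job())"
```

```text
the job is handed in; nothing more can be done
None
```

The wedge is under the short foot and the chest no longer rocks: it held level (lid tilt changed by about 0.002 rad) under a steady 13 N press on the brass corner. I handed the job in with the fingers still pressing; no verdict came back.

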